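# Set the dividers of a sample rack to equal gaps with a spacer block

## Robot

A 6-joint arm with a two-finger parallel gripper is mounted at the origin on a cart in front of the work surface, level with it; the furniture and walls round the work are solid. World frame = base frame: x ahead of the robot, y to its left, z up, the work surface at z = 0. Lengths are in m, angles in rad, forces in N, time in s.
With the tool pointing down it reaches from about 0.325 to 0.85 m from the base axis. Payload 4.4 kg.
Tool frame: the origin (TCP) lies at the very end of the fingers, on their centre line; the grasp point (between the pads) lies 19 mm behind it (ctrl.grip_depth is the distance from the TCP to the grasp point, in m); z points along the fingers, y is the line along which they close (so a half turn about z gives the same grasp; the last joint's range is limited). The gripper opens to 94 mm and grips with 3 to 60 N. Pads are 16 mm wide; open, the fingers measure 119 mm over their backs; the gripper's body (75 mm by 177 mm) begins 78 mm behind the grasp point.
Start: joints at [1.071, 0.207, 1.542, -0, 1.393, -0.15], TCP at [0.197, 0.54, 0.205] pointing down, gripper open.
Joint ranges: [-2.73, 2.73], [-0.86, 2.22], [0.23, 2.46], [-1.11, 4.25], [0.08, 2.63], [-2.82, 2.82]. Speed limits (rad/s): [2.79, 2.79, 3.14, 3.14, 3.14, 3.14].

## Interface

Orientations are given as a rotation vector (axis times angle).
In Python, from plant import ctrl gives the robot as it stands.
- The arm moves only by the shell command python3 steer.py 'ROWS'. ROWS is one flat JSON list of numbers that holds 1 to 12 rows one after another, with no inner brackets; each row has 5 numbers: dx, dy, dz in m, then a turn about the tool's z in rad, then the finger opening in m; each row is the pose to reach, as a shift and turn from the pose commanded when the command began, along the tool's axes at that moment; what a row does not reach only later rows make up. A row lasts 1/12 s, in which the tool goes at most 0.0417 m and 0.125 rad, less where a joint would pass 70% of its speed; a pose out of reach is approached as far as the arm can. The fingers move at their own pace and stop on an object; the grip force is fixed at half the most. Time passes only in rows, so rows that do not move let the fingers close. It prints the time, the measured TCP pose, the force, the opening and the grip force at its end. Input that does not fit is refused with a message, and nothing moves.
- ctrl.get_state(): the state, without advancing time (a new reading comes with each control period).
- ctrl.get_image(name): name is "scene" or "side" or "wrist"; returns the picture (384x512x3 uint8, red, green, blue); there is no depth.
- ctrl.camera_model(name): a dict with "mtx" (3x3 intrinsics, pixels), "world_to_cam" (4x4, takes a point from world to camera coordinates). Camera axes: x right, y down, z forward; pixel columns grow to the right and rows downward; lengths in m; the calibration is good to about 2 mm. A picture is of the moment at which its call begins: read the wrist's pose just before it. camera_model takes no time and is no camera call; for the wrist camera it gives the pose at the moment of the call.
- ctrl.hand_in(): hands the job in; it is judged then, once.
The state is a dict: "time_s": time; "q": joint angles; "joint_vel": joint speeds; "effort": joint torques, N m; "eef_pos": TCP position; "ee_rot": TCP orientation; "wrist_force": force on the tool from outside, world axes, zero at the start; "moment": the same for the moment, N m; "finger_gap": finger opening in m; "finger_force": force on a finger pad.
Only numpy, scipy, OpenCV 4.12 (cv2) and the standard library are available. Lean on these libraries where they do the work, as an engineer would, in place of code of your own. Each camera call takes 0.05 s, during which the arm holds its last target. There are 200 camera calls.

## Task

Set the three sliding dividers of the rack to equal gaps with the spacer block from its stand: working outward from the fixed end plate, push the block down to the rack's base between each plate and the next, flat face against the plate already set, so that its slope drives the next divider out to exactly the block's width, then lift it straight out and step on. Finish with the block upright in its stand again, all three gaps still one block width, and leave the things standing round about where they are.

Things in the scene. Friction and masses are not known exactly. Their poses are not given: they have to be found in the camera images.
- rack: Fixed rack: white base 104 (x) x 220 (y) x 12 mm high, two low rails along y at x = +-42 mm, an aluminium end plate at the -y end and three like sliding dividers. Origin: centre of the base's underside; x across, y along the row from the end plate outward, z up. The spacer comes to stand on the base's top (z = 12 mm), on the middle line x = 0.
- end_plate (a point): Top middle of the inner (+y) face of the fixed end plate, 82 mm over the counter; axes as the rack's. The first gap runs from this face.
- divider1_top (a point): Top centre, 82 mm over the counter, of the divider next to the end plate: upright aluminium plate 72 (x) x 8 (y, thickness) x 66 mm with a 20 mm long grey shoe low at each end (beyond x = +-36 mm); axes as the rack's. It slides along y only, stiffly (about 2.5 N), and stays where it is left.
- divider2_top (a point): The same point on the second divider, a like plate 8 mm thick. At the start each of the three dividers stands 8 to 19 mm nearer the end plate than its proper place, so once the plate before it is rightly set its gap is 26 to 37 mm.
- divider3_top (a point): The same point on the third divider, a like plate 8 mm thick. Each divider can slide 18 mm beyond its proper place.
- spacer: Loose white block 56 (x) x 45 (y) x 80 mm high, 0.15 to 0.3 kg. Grey bar handle on top, 50 (x) x 22 (y) mm, z = 80 to 122 mm, gripped across its 22 mm. Origin: on the underside, below the handle's middle. Flat upright face at y = -13 mm. On the +y side it slopes from y = +3 mm at the foot (16 mm wide) to y = +32 mm at z = 50 mm, then upright. In use its y points as the rack's.
- stand: Fixed white stand of the spacer, 76 (x) x 78 (y) mm, floor 8 mm thick, a low upright wall (top z = 30 mm) on the -y side, a sloped wall (to about z = 44 mm) on the +y side, low end walls; 2 to 3 mm play all round. Origin on the counter; the parked spacer's origin lies 8 mm above it, same axes. The spacer starts here.
- media_bottle: Bystander: clear bottle with a blue cap, 54 mm across, 116 mm high; origin at its underside.
- square_bottle: Bystander: white bottle with a grey cap, 62 mm wide, 117 mm high; origin at its underside.
- timer: Bystander: white digital timer, 35 x 62 x 64 mm; origin at its underside.

How it is judged:
By the outcome, as a careful person would: the job done as asked, in the order asked, and still so for the second after the job is handed in, with the robot touching nothing.
It also fails if it takes over 54 s, if anything falls off the work surface, if the arm or the gripper's body presses on something with over 40 N, if the wrist force passes 120 N, or if a joint passes its speed limit or range.

## Working session

There is one attempt and no reset: what is moved stays moved. The work goes in short steps, Python scripts to look and compute and a shell command to move; the robot and the scene stay as the last step left them, time stands still between calls to the robot, and variables do not carry over. Pictures are saved under pics/ and viewed, at most 10 in all, crops included, and the job is handed in when it is done.

```bash
ls; mkdir -p pics
python3 - <<'E'
from plant import ctrl
import cv2
s=ctrl.get_state(); print(s)
for n in("scene","side"):
    im=ctrl.get_image(n); cv2.imwrite(f"pics/{n}0.png",cv2.resize(im[:,:,::-1],(800,600),interpolation=cv2.INTER_CUBIC)); m=ctrl.camera_model(n); print(n,m)
im=ctrl.get_image("wrist"); cv2.imwrite("pics/wrist0.png",im[:,:,::-1]);print(ctrl.camera_model("wrist"))
E
```

```text
pics
plant.py
steer.py
{'time_s': 0.0, 'q': array([ 1.07150297e+00,  2.07432548e-01,  1.54292488e+00, -6.13416228e-05,
        1.39351339e+00, -1.50517055e-01]), 'joint_vel': array([ 0.00064433,  0.00042347,  0.00085496, -0.0001818 ,  0.00029243,
       -0.00054152]), 'effort': array([ 1.35320424e-04, -3.70894146e+01, -2.81406230e+01,  6.97978958e-02,
        3.60771711e-02, -1.44771034e-04]), 'eef_pos': array([0.19615387, 0.53964942, 0.2042975 ]), 'ee_rot': array([-0.54495051, -3.09328502,  0.00342084]), 'wrist_force': array([ 0.02724272,  0.19212375, -0.27339788]), 'moment': array([-0.01668674, -0.02878432,  0.04325642]), 'finger_force': 0.0, 'finger_gap': 0.09430326247864458}
scene {'mtx': array([[480.61711683,   0.        , 255.88522338],
       [  0.        , 480.61711683, 193.69158901],
       [  0.        ,   0.        ,   1.        ]]), 'world_to_cam': array([[ 0.8816796 , -0.47109722,  0.0266175 , -0.33580974],
       [-0.16810316, -0.36632113, -0.91517766,  0.25474393],
       [ 0.4408882 ,  0.80241899, -0.4021708 ,  0.55276556],
       [ 0.        ,  0.        ,  0.       
[... 269 characters left out ...]
  [-0.06322908, -0.61268551, -0.78779347,  0.24076596],
       [ 0.10648131,  0.7807255 , -0.61573487,  0.77783212],
       [ 0.        ,  0.        ,  0.        ,  1.        ]])}
{'mtx': array([[321.88326479,   0.        , 251.12947853],
       [  0.        , 321.88326479, 194.96151985],
       [  0.        ,   0.        ,   1.        ]]), 'world_to_cam': array([[ 3.41396215e-01,  9.39918982e-01, -9.65164244e-04,
        -5.75938024e-01],
       [ 9.06742778e-01, -3.29075233e-01,  2.63679777e-01,
        -2.67901356e-02],
       [ 2.47520016e-01, -9.08944337e-02, -9.64609788e-01,
         3.90381117e-01],
       [ 0.00000000e+00,  0.00000000e+00,  0.00000000e+00,
         1.00000000e+00]])}
```

View pics/scene0.png

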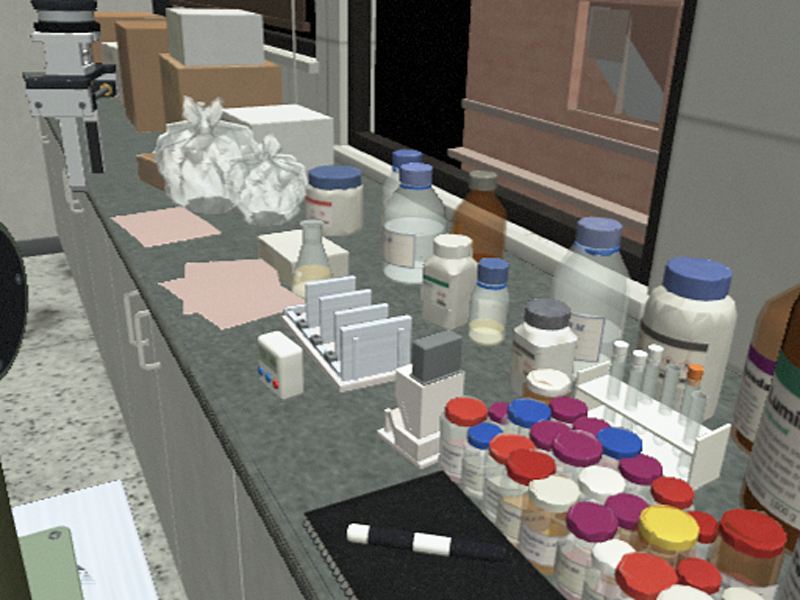

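View pics/side0.png

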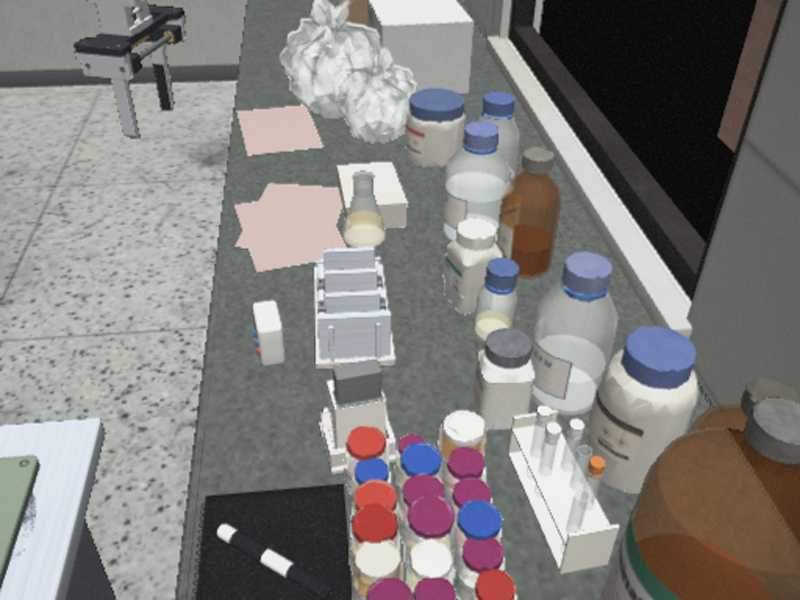

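The scene shows the rack at about (345,335) with four plates, and the spacer in its stand at about (430,400). The timer is at (280,365). The ribbed plate nearest the camera is probably the fixed end plate. I'll enlarge both views.

Run:
```python
import cv2,numpy as np
a=cv2.imread("pics/scene0.png");b=cv2.imread("pics/side0.png")
# scene crop (800-scale) x 270..480,y 265..475 ; side x 240..410, y 235..480
A=cv2.resize(a[265:475,250:480],None,fx=600/230*1.0,fy=600/230,interpolation=cv2.INTER_CUBIC)
cv2.imwrite("pics/sc1.png",A)
B=cv2.resize(b[235:480,240:410],None,fx=2.4,fy=2.4,interpolation=cv2.INTER_CUBIC)
cv2.imwrite("pics/sd1.png",B);print(A.shape,B.shape)
```

```text
(548, 600, 3) (588, 408, 3)
```

View pics/sc1.png

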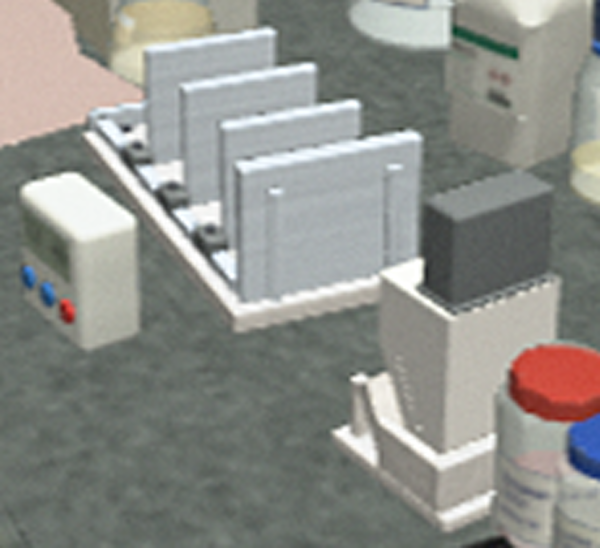

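View pics/sd1.png

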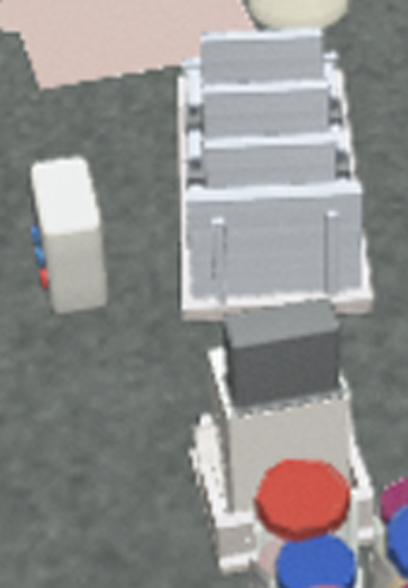

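Both crops agree. The ribbed end plate is nearest the camera, with its top edge at scene-crop (237,165)-(420,135). The dividers stand beyond it. The spacer's flat face is towards the camera and its slope towards the rack. Next I'll get rough positions.

```bash
cat > h.py <<'E'
import numpy as np, cv2
from plant import ctrl
def ray(m,u,v,z):
    T=m["world_to_cam"];R=T[:3,:3];c=-R.T@T[:3,3]
    d=R.T@np.linalg.inv(m["mtx"])@[u,v,1]
    return c+d*(z-c[2])/d[2]
def sc(x,y): return ((x+.5)/2.609+250)*.64-.5,((y+.5)/2.609+265)*.64-.5
def sd(x,y): return ((x+.5)/2.4+240)*.64-.5,((y+.5)/2.4+235)*.64-.5
E
python3 - <<'E'
from h import *
S=ctrl.camera_model("scene");D=ctrl.camera_model("side")
np.set_printoptions(precision=4,suppress=True)
P=[("base nearL top",S,sc(233,314),.012),("base farL top",S,sc(87,122),.012),("base nearL",D,sd(183,305),.012),("base nearR",D,sd(372,300),.012),("base farL",D,sd(180,70),.012),
("EP outer L",S,sc(237,170),.082),("EP outer R",S,sc(421,138),.082),("EP L",D,sd(187,200),.082),("EP R",D,sd(360,191),.082),
("d1L",S,sc(221,126),.082),("d1R",S,sc(358,105),.082),("d1L",D,sd(202,150),.082),("d1R",D,sd(336,147),.082),
("d2L",S,sc(183,90),.082),("d2R",S,sc(316,69),.082),("d2L",D,sd(203,95),.082),("d2R",D,sd(329,92),.082),
("d3L",S,sc(146,52),.082),("d3R",S,sc(274,33),.082),("d3L",D,sd(202,42),.082),("d3R",D,sd(323,39),.082),
("hnd nearL",S,sc(459,225),.13),("hnd nearR",S,sc(551,192),.13),("hnd farL",S,sc(427,204),.13),("hnd farR",S,sc(520,172),.13),
("hnd nearL",D,sd(232,349),.13),("hnd nearR",D,sd(337,338),.13),("hnd farL",D,sd(226,318),.13),("hnd farR",D,sd(325,303),.13),
("timer",S,sc(95,348),0),("timer",S,sc(138,330),0),("timer",D,sd(55,308),0)]
for n,m,p,z in P: print(n,"side" if m is D else "scene",ray(m,*p,z)[:2])
E
```

```text
base nearL top scene [0.4098 0.2097]
base farL top scene [0.4225 0.4379]
base nearL side [0.4123 0.2157]
base nearR side [0.5143 0.209 ]
base farL side [0.4185 0.4378]
EP outer L scene [0.4144 0.2147]
EP outer R scene [0.5057 0.2099]
EP L side [0.4181 0.2188]
EP R side [0.5081 0.2169]
d1L scene [0.4269 0.2611]
d1R scene [0.4963 0.2559]
d1L side [0.4278 0.2606]
d1R side [0.4995 0.2559]
d2L scene [0.427  0.3076]
d2R scene [0.4975 0.3044]
d2L side [0.4306 0.3112]
d2R side [0.5008 0.3069]
d3L scene [0.4286 0.3603]
d3R scene [0.4988 0.3571]
d3L side [0.4324 0.364 ]
d3R side [0.5026 0.3602]
hnd nearL scene [0.4298 0.0465]
hnd nearR scene [0.4758 0.0553]
hnd farL scene [0.4274 0.0667]
hnd farR scene [0.4742 0.0755]
hnd nearL side [0.4337 0.0546]
hnd nearR side [0.4795 0.0566]
hnd farL side [0.4322 0.0745]
hnd farR side [0.4765 0.0797]
timer scene [0.3493 0.2275]
timer scene [0.3727 0.2341]
timer side [0.3425 0.234 ]
```

```bash
python3 steer.py '[-0.36,-0.23,-0.066,-0.35,0.094,-0.36,-0.23,-0.066,-0.35,0.094,-0.36,-0.23,-0.066,-0.35,0.094,-0.36,-0.23,-0.066,-0.35,0.094,-0.36,-0.23,-0.066,-0.35,0.094,-0.36,-0.23,-0.066,-0.35,0.094,-0.36,-0.23,-0.066,-0.35,0.094,-0.36,-0.23,-0.066,-0.35,0.094,-0.36,-0.23,-0.066,-0.35,0.094,-0.36,-0.23,-0.066,-0.35,0.094,-0.36,-0.23,-0.066,-0.35,0.094,-0.36,-0.23,-0.066,-0.35,0.094]'; python3 steer.py '[0,0,0,0,0.094,0,0,0,0,0.094,0,0,0,0,0.094]'
python3 - <<'E'
from h import *
import pickle
im=ctrl.get_image("wrist");m=ctrl.camera_model("wrist");pickle.dump(m,open("w1.pkl","wb"))
cv2.imwrite("pics/w1.png",im[:,:,::-1])
cv2.imwrite("pics/w1b.png",cv2.resize(im[:,:,::-1],(800,600),interpolation=cv2.INTER_CUBIC))
E
```

```text
time_s: 1.15
eef_pos: [0.4591, 0.1976, 0.2721]
ee_rot: [0.008, 3.139, -0.002]
wrist_force: [0.6, 0.3, -0.5]
finger_gap: 0.0937
finger_force: 0.0
time_s: 1.4
eef_pos: [0.4551, 0.2022, 0.2709]
ee_rot: [0.005, -3.14, -0.0]
wrist_force: [-0.1, 0.4, -0.6]
finger_gap: 0.0939
finger_force: 0.0
```

View pics/w1b.png

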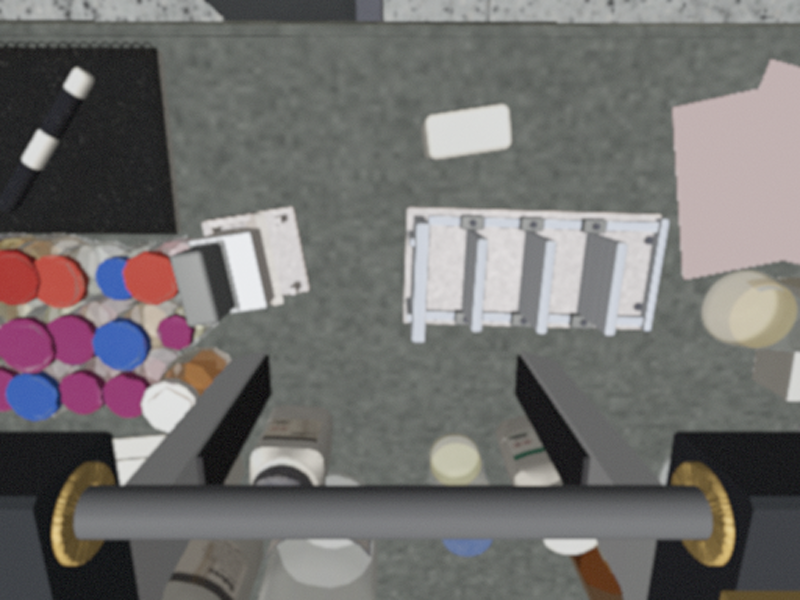

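The wrist view shows the rack at (535,270), with the end plate at x≈420 and the dividers at 477, 542 and 614. The spacer is in its stand at about (240,275), and the timer is at (468,132). I'll enlarge the parts that matter.

Run:
```python
import cv2,numpy as np
a=cv2.imread("pics/w1.png")
A=cv2.resize(a[120:230,250:440],None,fx=4.2,fy=4.2,interpolation=cv2.INTER_CUBIC)
cv2.imwrite("pics/w1r.png",A);print(A.shape)
B=cv2.resize(a[125:215,100:210],None,fx=6,fy=6,interpolation=cv2.INTER_CUBIC)
cv2.imwrite("pics/w1s.png",B);print(B.shape)
```

```text
(462, 798, 3)
(540, 660, 3)
```

View pics/w1r.png

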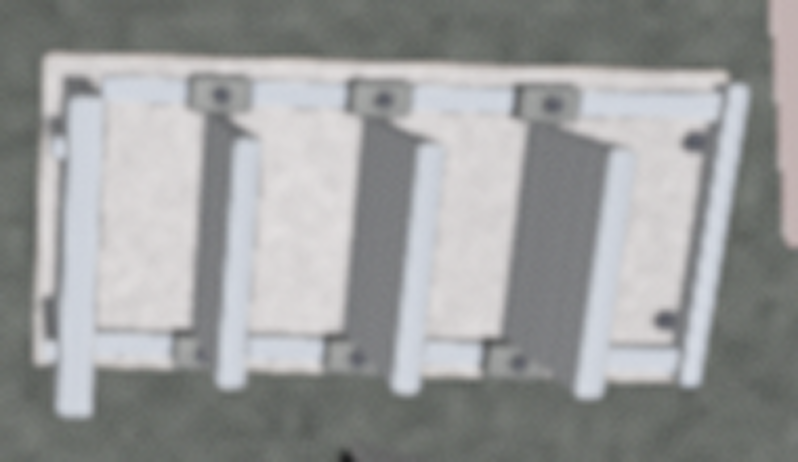

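View pics/w1s.png

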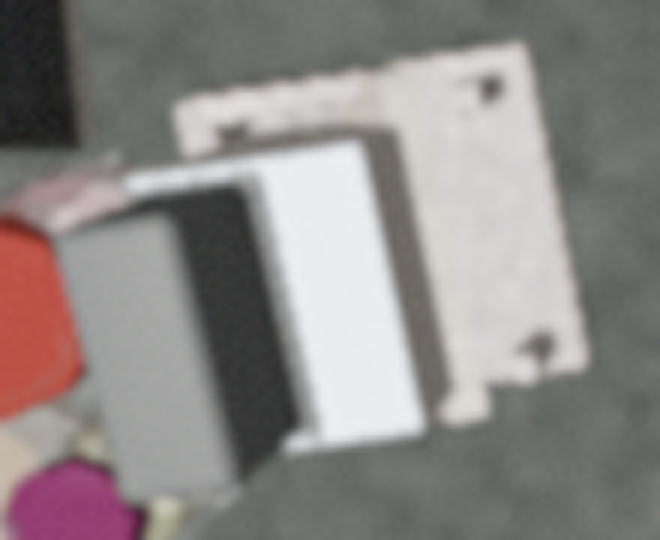

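Run:
```python
from h import *
import pickle
m=pickle.load(open("w1.pkl","rb"))
np.set_printoptions(precision=4,suppress=True)
r=lambda x,y,z: ray(m,(x+.5)/4.2-.5+250,(y+.5)/4.2-.5+120,z)[:2]
s=lambda x,y,z: ray(m,(x+.5)/6-.5+100,(y+.5)/6-.5+125,z)[:2]
for n,f,z,ps in [("EP",r,.082,[(71,97),(57,415),(103,97),(94,415)]),("d1",r,.082,[(235,138),(216,388),(259,140),(244,388)]),
 ("d2",r,.082,[(420,143),(391,394),(443,145),(420,394)]),("d3",r,.082,[(610,148),(575,398),(632,150),(604,398)]),
 ("base nearside(x-) y-,y+",r,.012,[(45,55),(727,75),(33,365)]),
 ("handle",s,.130,[(62,237),(172,213),(238,478),(125,500)]),("block top +y edge",s,.088,[(362,142),(425,432),(128,190)]),
 ("stand far edge",s,.008,[(526,43),(588,370),(175,105)])]:
    P=np.array([f(x,y,z) for x,y in ps]);print(n,P.tolist() and P.round(4).tolist(),P.mean(0))
    for i in range(0,len(P)-1,2): print("  angle,len",np.arctan2(*(P[i+1]-P[i])[::-1]).round(3),np.linalg.norm(P[i+1]-P[i]).round(4))
```

```text
EP [[0.4174, 0.2216], [0.5081, 0.2191], [0.4173, 0.2302], [0.5081, 0.2297]] [0.4627 0.2252]
  angle,len -0.028 0.0908
  angle,len -0.006 0.0908
d1 [[0.4283, 0.2664], [0.4998, 0.2644], [0.4288, 0.273], [0.4998, 0.2724]] [0.4642 0.2691]
  angle,len -0.028 0.0716
  angle,len -0.007 0.071
d2 [[0.4295, 0.3169], [0.5014, 0.3146], [0.43, 0.3232], [0.5014, 0.3229]] [0.4656 0.3194]
  angle,len -0.031 0.072
  angle,len -0.003 0.0714
d3 [[0.4306, 0.3688], [0.5025, 0.3675], [0.4312, 0.3748], [0.5024, 0.3758]] [0.4667 0.3717]
  angle,len -0.018 0.0718
  angle,len 0.013 0.0713
base nearside(x-) y-,y+ [[0.4115, 0.2165], [0.417, 0.4348], [0.5149, 0.2136]] [0.4478 0.2883]
  angle,len 1.546 0.2184
handle [[0.4342, 0.0626], [0.4301, 0.0814], [0.4761, 0.0883], [0.4802, 0.0684]] [0.4551 0.0752]
  angle,len 1.786 0.0192
  angle,len -1.37 0.0203
block top +y edge [[0.4233, 0.102], [0.4795, 0.1103], [0.4325, 0.0575]] [0.4451 0.0899]
  angle,len 0.146 0.0567
stand far edge [[0.4109, 0.118], [0.4865, 0.1289], [0.425, 0.0377]] [0.4408 0.0949]
  angle,len 0.143 0.0764
```

Sizes and heights agree with the given dimensions. The handle is at about (0.455, 0.075) with yaw ≈0.145, and the rack yaw is about −0.025. The cameras disagree by several mm, so I'll triangulate, and also check how high the red jar beside the handle is.

Run:
```python
from h import *
import pickle
from scipy.optimize import least_squares
np.set_printoptions(precision=4,suppress=True)
W=pickle.load(open("w1.pkl","rb"));S=ctrl.camera_model("scene");D=ctrl.camera_model("side")
r=lambda x,y: ((x+.5)/4.2-.5+250,(y+.5)/4.2-.5+120)
s=lambda x,y: ((x+.5)/6-.5+100,(y+.5)/6-.5+125)
def proj(m,X):
    c=m["world_to_cam"][:3]@np.r_[X,1];p=m["mtx"]@c;return p[:2]/p[2]
def tri(n,*o):
    f=lambda X:np.concatenate([proj(m,X)-p for m,p in o]);q=least_squares(f,[.45,.2,.1]);print(n,q.x,q.fun)
tri("h -x-y",(S,sc(459,225)),(D,sd(232,349)),(W,s(62,237)))
tri("h +x-y",(S,sc(551,192)),(D,sd(337,338)),(W,s(125+113,500-22)) if 0 else (W,s(125,500)))
tri("h -x+y",(S,sc(427,204)),(D,sd(226,318)),(W,s(172,213)))
tri("EP -x-y",(S,sc(237,170)),(D,sd(187,200)),(W,r(71,97)))
tri("EP +x-y",(S,sc(421,138)),(D,sd(360,191)),(W,r(57,415)))
tri("d3 -x-y",(S,sc(146,52)),(D,sd(202,42)),(W,r(610,148)))
w8=lambda x,y:((x+.5)*.64-.5,(y+.5)*.64-.5)
tri("red",(S,sc(563,375)),(D,sd(303,488)),(W,w8(153,277)))
```

```text
h -x-y [0.4354 0.0595 0.1235] [-1.2552 -0.4855  1.0022  0.7267 -0.1958  0.0876]
h +x-y [0.482  0.0653 0.1232] [-0.3448  0.5264  0.9242 -0.726  -0.2361 -0.3547]
h -x+y [0.4319 0.0789 0.1241] [-1.3844 -0.3624 -0.1678  0.8762 -0.1744  0.904 ]
EP -x-y [0.4178 0.2219 0.0787] [ 0.0928 -0.2483 -0.1685  0.3318  0.0805  0.0316]
EP +x-y [0.5094 0.2192 0.0785] [-0.6675 -0.5378  0.5096  0.6318 -0.0552  0.0235]
d3 -x-y [0.4317 0.3708 0.0774] [-0.3949  0.0447 -0.3315  0.0316 -0.0719  0.3771]
red [0.4609 0.0207 0.0725] [-1.2903 -0.7417  0.0458  1.3048 -0.0987  0.7846]
```

```bash
python3 steer.py '[-0.001,-0.128,0.05,-0.145,0.06,-0.001,-0.128,0.05,-0.145,0.06,-0.001,-0.128,0.05,-0.145,0.06,-0.001,-0.128,0.05,-0.145,0.06,-0.001,-0.128,0.08,-0.145,0.06,-0.001,-0.128,0.08,-0.145,0.06,-0.001,-0.128,0.08,-0.145,0.06,-0.001,-0.128,0.08,-0.145,0.06]'
python3 - <<'E'
from h import *
import pickle
im=ctrl.get_image("wrist");m=ctrl.camera_model("wrist");pickle.dump(m,open("w2.pkl","wb"))
s=ctrl.get_state();print(s["eef_pos"],s["ee_rot"])
cv2.imwrite("pics/w2.png",im[:,:,::-1])
cv2.imwrite("pics/w2b.png",cv2.resize(im[:,:,::-1],(800,600),interpolation=cv2.INTER_CUBIC))
E
```

```text
time_s: 2.12
eef_pos: [0.4575, 0.0743, 0.1922]
ee_rot: [-0.233, 3.133, 0.0]
wrist_force: [0.8, 0.2, 0.3]
finger_gap: 0.0601
finger_force: 0.0
[0.45811112 0.07422512 0.19282567] [-2.32476266e-01  3.13096511e+00 -1.05030440e-04]
```

View pics/w2b.png

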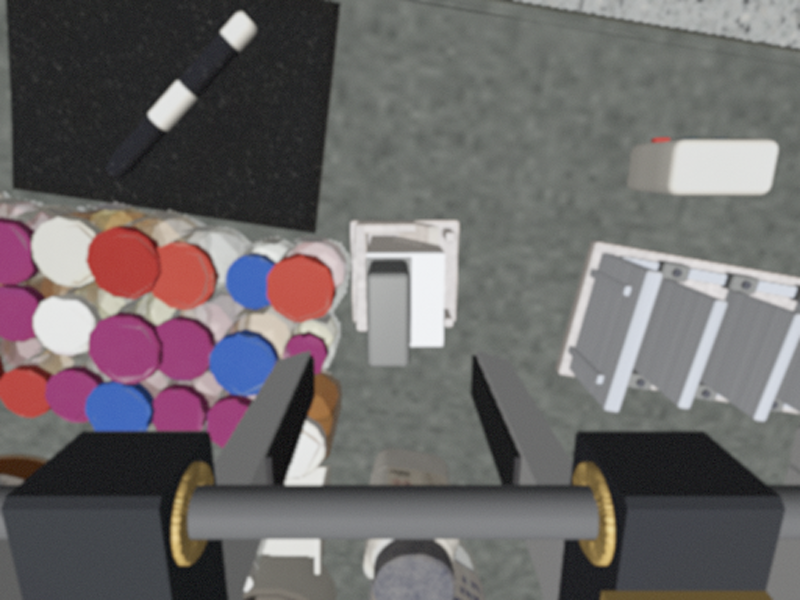

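The handle's top is upright in the picture, at columns 368–408 and rows 274–365, so the yaw fits. The fingers straddle it.

Run:
```python
from h import *
import pickle
m=pickle.load(open("w2.pkl","rb"));np.set_printoptions(precision=4,suppress=True)
w8=lambda x,y:((x+.5)*.64-.5,(y+.5)*.64-.5)
s=ctrl.get_state();R=cv2.Rodrigues(s["ee_rot"])[0]
for p,z in [((369,273),.13),((410,273),.13),((408,365),.13),((368,365),.13),((388,319),.13),((445,346),.088),((443,252),.088),((459,221),.01)]:
    X=ray(m,*w8(*p),z);print(p,X,R.T@(X-s["eef_pos"]))
```

```text
(369, 273) [0.4334 0.0607 0.13  ] [ 0.0265 -0.0097  0.0628]
(410, 273) [0.4305 0.0805 0.13  ] [0.0265 0.0103 0.0628]
(408, 365) [0.4783 0.0871 0.13  ] [-0.0217  0.0098  0.0629]
(368, 365) [0.4813 0.0668 0.13  ] [-0.0217 -0.0108  0.0629]
(388, 319) [0.4553 0.0733 0.13  ] [ 0.003  -0.0005  0.0628]
(445, 346) [0.4798 0.111  0.088 ] [-0.0266  0.0332  0.1049]
(443, 252) [0.4242 0.0999 0.088 ] [0.03   0.0304 0.1048]
(459, 221) [0.4122 0.117  0.01  ] [0.0395 0.0491 0.1827]
```

```bash
python3 steer.py '[0.002,0,0.04,0,0.06,0.002,0,0.08,0,0.06,0.002,0,0.1,0,0.06,0.002,0,0.1,0,0.06,0.002,0,0.1,0,0.06]'; python3 steer.py '[0,0,0,0,0,0,0,0,0,0,0,0,0,0,0,0,0,0,0,0,0,0,0,0,0,0,0,0,0,0]'
```

```text
time_s: 2.58
eef_pos: [0.4556, 0.0736, 0.0919]
ee_rot: [0.232, -3.133, -0.0]
wrist_force: [0.6, 1.2, 0.5]
finger_gap: 0.0598
finger_force: 0.0
time_s: 3.08
eef_pos: [0.4558, 0.0729, 0.092]
ee_rot: [-0.229, 3.132, -0.0]
wrist_force: [-0.1, -0.2, -0.3]
finger_gap: 0.0234
finger_force: 0.0
```

```bash
python3 steer.py '[0,0,0,0,0,0,0,0,0,0,0,0,0,0,0,0,0,0,0,0]'; python3 steer.py '[0,0,-0.01,0,0,0,0,-0.03,0,0,0,0,-0.06,0,0,0,0,-0.09,0,0,0,0,-0.11,0,0,0,0,-0.11,0,0,0,0,-0.11,0,0]'
python3 - <<'E'
from plant import ctrl
print(ctrl.get_state()["moment"])
E
```

```text
time_s: 3.42
eef_pos: [0.4558, 0.0728, 0.0919]
ee_rot: [-0.229, 3.133, -0.0]
wrist_force: [-0.5, -0.4, 4.1]
finger_gap: 0.0213
finger_force: 30.0
time_s: 4.0
eef_pos: [0.4557, 0.073, 0.2019]
ee_rot: [-0.229, 3.132, -0.0]
wrist_force: [-0.8, -0.2, -2.2]
finger_gap: 0.0218
finger_force: 30.0
[ 0.09224599  0.03153162 -0.01601523]
```

The spacer is held at about 0.22 kg. Its parked TCP was (0.4558, 0.0728, 0.0919) at yaw 0.146, so the block's foot is 83.9 mm below the TCP. Now I'll go over the first gap.

```bash
cat >> h.py <<'E'
E0=np.array([.4635,.2300]);YAW=-.024
def st():
    s=ctrl.get_state();R=cv2.Rodrigues(s["ee_rot"])[0];yaw=np.arctan2(-R[0,1],R[1,1])
    c,q=np.cos(YAW),np.sin(YAW);Q=np.array([[c,-q],[q,c]])
    F=np.r_[Q.T@s["wrist_force"][:2],s["wrist_force"][2]]
    M=np.r_[Q.T@s["moment"][:2],s["moment"][2]]
    print("t %.2f rack xyz(mm)"%s["time_s"],np.round(1e3*np.r_[Q.T@(s["eef_pos"][:2]-E0),s["eef_pos"][2]],2),"yaw-rack %.4f"%(yaw-YAW),"tilt",np.round(R[:2,2],4),"F",F.round(1),"M",M.round(2),"gap %.4f"%s["finger_gap"])
E
python3 steer.py '[-0.034,0.173,0,0.17,0,-0.034,0.173,0,0.17,0,-0.034,0.173,0,0.17,0,-0.034,0.173,0,0.17,0,-0.034,0.173,0,0.17,0,-0.034,0.173,0,0.17,0,-0.034,0.173,0,0.17,0,-0.034,0.173,0,0.17,0]'>/dev/null; python3 steer.py '[0,0,0,0,0,0,0,0,0,0,0,0,0,0,0]'; python3 -c "
from h import *
st()
im=ctrl.get_image('side');cv2.imwrite('pics/s2.png',cv2.resize(im[130:290,130:290,::-1],None,fx=3.7,fy=3.7,interpolation=cv2.INTER_CUBIC))"
```

```text
time_s: 4.92
eef_pos: [0.4639, 0.2479, 0.2013]
ee_rot: [-0.04, -3.141, 0.0]
wrist_force: [-0.3, -0.0, -2.3]
finger_gap: 0.0216
finger_force: 30.0
t 4.92 rack xyz(mm) [ -0.    17.92 201.32] yaw-rack -0.0016 tilt [-0.0002 -0.0002] F [-0.3 -0.  -2.3] M [0.09 0.01 0.03] gap 0.0216
```

View pics/s2.png

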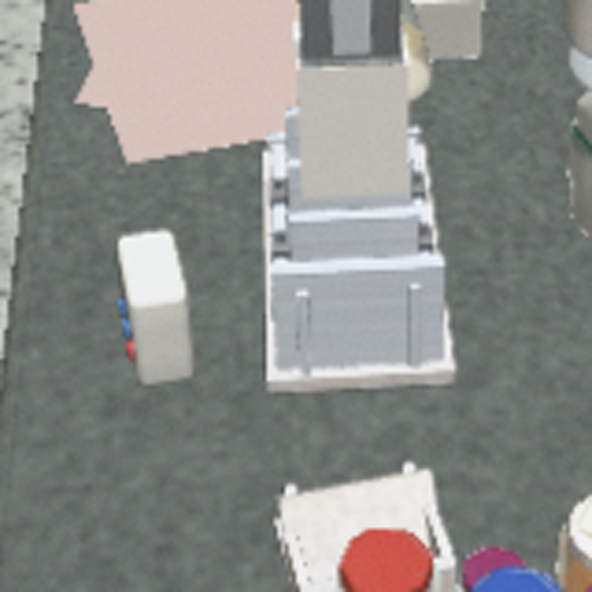

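The block hangs over gap 1. Its lower edge at about (302,195)-(410,200) looks slightly turned against the plate tops, so I'll measure both edges.

Run:
```python
import cv2,numpy as np
from scipy.ndimage import gaussian_filter1d as g
a=cv2.imread("pics/s2.png").astype(float)
def edge(c0,c1,r0,r1,ch=None,sign=0):
    P=[]
    for c in range(c0,c1,6):
        col=(a[r0:r1,c-3:c+4,2]-a[r0:r1,c-3:c+4,0]).mean(1) if ch=="rb" else a[r0:r1,c-3:c+4].mean((1,2))
        d=np.gradient(g(col,2)); P.append((c,r0+(np.argmax(np.abs(d)) if sign==0 else np.argmax(sign*d))))
    P=np.array(P);k=np.polyfit(P[:,0],P[:,1],1)
    for _ in range(2):
        e=abs(np.polyval(k,P[:,0])-P[:,1]);Q=P[e<=max(1.5,np.median(e)*2)];k=np.polyfit(Q[:,0],Q[:,1],1)
    return k.round(4),P[:,1].tolist()
print("block bottom",edge(308,404,180,210,"rb"))
print("block top",edge(308,404,55,75))
print("EP top back",edge(285,435,250,285))
print("d1 top",edge(300,410,200,232))
print("base bottom",edge(285,440,370,398))
```

```text
block bottom (array([-4.220000e-02,  2.107564e+02]), [198, 198, 197, 197, 196, 197, 196, 196, 196, 195, 195, 195, 195, 195, 194, 194])
block top (array([-3.62000e-02,  7.78919e+01]), [66, 66, 66, 66, 66, 66, 66, 65, 66, 66, 59, 58, 58, 58, 65, 62])
EP top back (array([-4.760000e-02,  2.876493e+02]), [258, 261, 273, 273, 273, 273, 273, 273, 273, 258, 258, 270, 270, 270, 269, 269, 269, 269, 269, 269, 269, 269, 254, 252, 253])
d1 top (array([-4.510000e-02,  2.347872e+02]), [221, 221, 221, 221, 221, 209, 209, 218, 210, 210, 218, 218, 218, 218, 218, 217, 217, 217, 206])
base bottom (array([-7.270000e-02,  4.073282e+02]), [391, 391, 392, 391, 391, 377, 377, 377, 377, 377, 377, 377, 387, 388, 388, 388, 374, 373, 373, 373, 373, 373, 373, 384, 384, 384])
```

The yaw fits to within 0.01. I'll dip the foot 15 mm below the plate tops and feel for the end plate.

```bash
W="python3 -c 'from h import *;st()'"; python3 steer.py '[0,0.001,0.03,0,0,0,0.001,0.05,0,0,0,0.001,0.05,0,0,0,0.001,0.05,0,0]'>/dev/null; eval $W; python3 steer.py '[0,-0.001,0,0,0,0,-0.002,0,0,0,0,-0.003,0,0,0,0,-0.003,0,0,0]'>/dev/null; eval $W;python3 steer.py '[0,-0.001,0,0,0,0,-0.001,0,0,0,0,-0.001,0,0,0]'>/dev/null; eval $W;python3 steer.py '[0,-0.001,0,0,0,0,-0.001,0,0,0,0,-0.001,0,0,0]'>/dev/null; eval $W
```

```text
t 5.30 rack xyz(mm) [ -1.05  19.25 150.55] yaw-rack -0.0005 tilt [-0.0029 -0.001 ] F [-0.4  0.1 -2.5] M [ 0.04 -0.02 -0.01] gap 0.0218
t 5.63 rack xyz(mm) [  0.78  17.09 152.79] yaw-rack 0.0000 tilt [0.0023 0.0006] F [-0.1 -0.6 -2.8] M [ 0.04 -0.02 -0.02] gap 0.0215
t 5.88 rack xyz(mm) [1.0000e-02 1.6020e+01 1.5168e+02] yaw-rack 0.0001 tilt [0.0004 0.0001] F [-0.4  0.3 -1.9] M [ 0.02 -0.02  0.02] gap 0.0221
t 6.13 rack xyz(mm) [ -0.17  14.96 151.37] yaw-rack 0.0002 tilt [-0.0002 -0.0001] F [-1.5 -0.3 -2.6] M [ 0.03 -0.01  0.01] gap 0.0219
```

```bash
W="python3 -c 'from h import *;st()'"; for i in 1; do python3 steer.py '[0,-0.001,0,0,0,0,-0.001,0,0,0,0,-0.001,0,0,0]'>/dev/null; eval $W; python3 steer.py '[0,-0.001,0,0,0,0,-0.001,0,0,0,0,-0.001,0,0,0]'>/dev/null; eval $W; python3 steer.py '[0,-0.001,0,0,0,0,-0.001,0,0,0,0,-0.001,0,0,0]'>/dev/null; eval $W; done
```

```text
t 6.38 rack xyz(mm) [-1.0000e-01  1.3930e+01  1.5141e+02] yaw-rack 0.0001 tilt [-0.0001 -0.0001] F [-0.   0.2 -2.4] M [ 0.05  0.02 -0.01] gap 0.0220
t 6.63 rack xyz(mm) [-1.0000e-01  1.2950e+01  1.5144e+02] yaw-rack 0.0001 tilt [-0. -0.] F [-0.3  0.3 -2. ] M [-0.01 -0.03  0.  ] gap 0.0219
t 6.88 rack xyz(mm) [-1.0000e-01  1.1980e+01  1.5147e+02] yaw-rack 0.0001 tilt [0. 0.] F [ 1.3  1.  -2.6] M [ 0.03  0.04 -0.02] gap 0.0214
```

```bash
W="python3 -c 'from h import *;st()'"; python3 steer.py '[0,-0.0005,0,0,0,0,-0.0005,0,0,0,0,-0.0005,0,0,0]'>/dev/null; eval $W; python3 steer.py '[0,-0.0005,0,0,0,0,-0.0005,0,0,0,0,-0.0005,0,0,0]'>/dev/null; eval $W; python3 steer.py '[0,-0.0005,0,0,0,0,-0.0005,0,0,0,0,-0.0005,0,0,0]'>/dev/null; eval $W
```

```text
t 7.13 rack xyz(mm) [-1.2000e-01  1.1480e+01  1.5142e+02] yaw-rack 0.0001 tilt [-0.0001 -0.    ] F [ 0.6 -0.4 -2.4] M [0.03 0.05 0.02] gap 0.0218
t 7.38 rack xyz(mm) [-9.0000e-02  1.1280e+01  1.5147e+02] yaw-rack 0.0001 tilt [0.0001 0.0006] F [-0.   0.5 -2.5] M [ 0.33 -0.02 -0.04] gap 0.0218
t 7.63 rack xyz(mm) [-8.0000e-02  1.1130e+01  1.5149e+02] yaw-rack 0.0000 tilt [0.0002 0.0014] F [-0.4  2.8 -3.2] M [ 0.77  0.03 -0.08] gap 0.0222
```

Contact is at y ≈ 11.4. Mz says it bears on the −x edge, so I'll turn a little towards flush.

```bash
W="python3 -c 'from h import *;st();st()'"; python3 steer.py '[0,0,0,0.008,0,0,0,0,0.008,0,0,0,0,0.008,0]'>/dev/null; eval $W; python3 steer.py '[0,0,0,0.008,0,0,0,0,0.008,0,0,0,0,0.008,0]'>/dev/null; eval $W; python3 steer.py '[0,0,0,0.008,0,0,0,0,0.008,0,0,0,0,0.008,0]'>/dev/null; eval $W
```

```text
t 7.88 rack xyz(mm) [-5.000e-02  1.113e+01  1.515e+02] yaw-rack -0.0076 tilt [0.0003 0.0013] F [ 0.2  3.7 -3.5] M [ 1.22 -0.05  0.11] gap 0.0218
t 7.88 rack xyz(mm) [-5.000e-02  1.113e+01  1.515e+02] yaw-rack -0.0076 tilt [0.0003 0.0013] F [ 0.2  3.7 -3.5] M [ 1.22 -0.05  0.11] gap 0.0218
t 8.13 rack xyz(mm) [4.0000e-02 1.1240e+01 1.5148e+02] yaw-rack -0.0158 tilt [0.0005 0.0015] F [ 1.7  5.6 -3.9] M [ 1.41 -0.08  0.14] gap 0.0217
t 8.13 rack xyz(mm) [4.0000e-02 1.1240e+01 1.5148e+02] yaw-rack -0.0158 tilt [0.0005 0.0015] F [ 1.7  5.6 -3.9] M [ 1.41 -0.08  0.14] gap 0.0217
t 8.38 rack xyz(mm) [1.4000e-01 1.1350e+01 1.5153e+02] yaw-rack -0.0238 tilt [0.0007 0.0018] F [ 0.3  5.6 -3.8] M [ 1.49 -0.16  0.15] gap 0.0217
t 8.38 rack xyz(mm) [1.4000e-01 1.1350e+01 1.5153e+02] yaw-rack -0.0238 tilt [0.0007 0.0018] F [ 0.3  5.6 -3.8] M [ 1.49 -0.16  0.15] gap 0.0217
```

Flush lies about 0.0035 from the old yaw. I'll turn back to there and drive the block down against the end plate.

```bash
sed -i 's/YAW=-.024/YAW=-.0277/' h.py; W="python3 -c 'from h import *;st()'"; python3 steer.py '[0,0,0,-0.02,0,0,0,0,-0.02,0,0,0,0,-0.02,0]'>/dev/null; eval $W; python3 steer.py '[0,0,0.005,0,0,0,0,0.010,0,0,0,0,0.015,0,0,0,0,0.02,0,0,0,0,0.025,0,0,0,0,0.03,0,0,0,0,0.03,0,0]'>/dev/null; eval $W;  python3 steer.py '[0,0,0.004,0,0,0,0,0.008,0,0,0,0,0.012,0,0,0,0,0.016,0,0,0,0,0.020,0,0,0,0,0.0235,0,0,0,0,0.0235,0,0]'>/dev/null; eval $W
```

```text
t 8.63 rack xyz(mm) [-1.2000e-01  1.1000e+01  1.5152e+02] yaw-rack -0.0004 tilt [0.0002 0.0011] F [ 1.   5.  -3.5] M [ 1.45 -0.01  0.09] gap 0.0218
t 9.22 rack xyz(mm) [  1.05  11.07 121.68] yaw-rack -0.0003 tilt [0.0027 0.0012] F [ 1.9  5.9 -0.9] M [ 1.47 -0.44  0.1 ] gap 0.0216
t 9.80 rack xyz(mm) [ 0.58 11.1  97.69] yaw-rack -0.0002 tilt [0.0018 0.0012] F [ 0.8  5.7 -0.6] M [ 1.48 -0.34  0.1 ] gap 0.0219
```

```bash
W="python3 -c 'from h import *;st()'"; python3 steer.py '[0,0,0.001,0,0,0,0,0.001,0,0,0,0,0.001,0,0]'>/dev/null; eval $W; python3 steer.py '[0,0,0.001,0,0,0,0,0.001,0,0,0,0,0.001,0,0]'>/dev/null; eval $W;python3 steer.py '[0,0,0.0007,0,0,0,0,0.0007,0,0,0,0,0.0007,0,0]'>/dev/null; eval $W
```

```text
t 10.05 rack xyz(mm) [ 0.62 11.14 97.15] yaw-rack -0.0001 tilt [0.0018 0.0012] F [1.3 6.7 1.4] M [ 1.42 -0.16  0.07] gap 0.0219
t 10.30 rack xyz(mm) [ 0.6  11.14 96.27] yaw-rack -0.0000 tilt [0.0018 0.0011] F [1.3 6.6 1.9] M [ 1.39 -0.1   0.11] gap 0.0221
t 10.55 rack xyz(mm) [ 0.69 11.12 95.96] yaw-rack -0.0001 tilt [0.0019 0.0011] F [-0.2  6.3  3.3] M [1.32 0.14 0.07] gap 0.0218
```

```bash
W="python3 -c 'from h import *;st()'"; python3 steer.py '[0,0,0.0007,0,0,0,0,0.0007,0,0,0,0,0.0007,0,0]'>/dev/null; eval $W; python3 steer.py '[0,0,0.001,0,0,0,0,0.001,0,0,0,0,0.001,0,0]'>/dev/null; eval $W
```

```text
t 10.80 rack xyz(mm) [ 0.75 11.14 95.94] yaw-rack -0.0000 tilt [0.0019 0.001 ] F [-1.4  5.7  7.4] M [1.21 0.42 0.06] gap 0.0216
t 11.05 rack xyz(mm) [ 0.84 11.12 95.93] yaw-rack 0.0000 tilt [0.002  0.0009] F [-2.1  4.2 13. ] M [0.99 0.84 0.03] gap 0.0217
```

The block is seated on the base (z stops at 95.95, Fz rises) and flush with the end plate at TCP y 11.13. I'll lift straight out, keeping it against the plate.

```bash
W="python3 -c 'from h import *;st()'"; python3 steer.py '[0,0,-0.005,0,0,0,0,-0.01,0,0,0,0,-0.02,0,0,0,0,-0.03,0,0,0,0,-0.05,0,0,0,0,-0.07,0,0,0,0,-0.09,0,0,0,0,-0.105,0,0,0,0,-0.105,0,0,0,0,-0.105,0,0]'>/dev/null; eval $W
python3 - <<'E'
from h import *
import pickle
im=ctrl.get_image("wrist");pickle.dump(ctrl.camera_model("wrist"),open("w3.pkl","wb"));cv2.imwrite("pics/w3.png",im[:,:,::-1])
E
```

```text
t 11.88 rack xyz(mm) [ -0.29   9.08 197.83] yaw-rack -0.0005 tilt [-0.0005 -0.0028] F [ 0.2 -0.5 -2.4] M [-0.02 -0.03  0.  ] gap 0.0217
```

```bash
W="python3 -c 'from h import *;st()'"; python3 steer.py '[0,0.03,0,0,0,0,0.0565,0,0,0,0,0.0565,0,0,0,0,0.0565,0,0,0,0,0.0565,0,0,0]'>/dev/null; eval $W; python3 steer.py '[0,0,0.02,0,0,0,0,0.04,0,0,0,0,0.048,0,0,0,0,0.048,0,0,0,0,0.048,0,0,0,0,0.048,0,0]'>/dev/null; eval $W
```

```text
t 12.35 rack xyz(mm) [ -1.31  65.8  196.46] yaw-rack 0.0003 tilt [-0.0035 -0.0029] F [-0.4 -0.3 -2.5] M [ 0.01  0.   -0.04] gap 0.0221
t 12.85 rack xyz(mm) [  0.65  66.89 151.53] yaw-rack -0.0006 tilt [0.0015 0.0004] F [-0.1 -0.6 -2. ] M [ 0.02  0.03 -0.02] gap 0.0216
```

```bash
W="python3 -c 'from h import *;st()'"; python3 steer.py '[0,-0.001,0,0,0,0,-0.0015,0,0,0,0,-0.0015,0,0,0,0,-0.0015,0,0,0]'>/dev/null; eval $W; python3 steer.py '[0,-0.0005,0,0,0,0,-0.0005,0,0,0,0,-0.0005,0,0,0]'>/dev/null; eval $W; python3 steer.py '[0,-0.0003,0,0,0,0,-0.0003,0,0,0,0,-0.0003,0,0,0]'>/dev/null; eval $W; python3 steer.py '[0,-0.0002,0,0,0,0,-0.0002,0,0,0,0,-0.0002,0,0,0]'>/dev/null; eval $W
```

```text
t 13.18 rack xyz(mm) [  0.22  65.63 151.21] yaw-rack -0.0001 tilt [0.0011 0.0004] F [ 0.4  0.5 -1.4] M [ 0.04 -0.02 -0.04] gap 0.0220
t 13.43 rack xyz(mm) [-1.5000e-01  6.5000e+01  1.5057e+02] yaw-rack -0.0000 tilt [ 0.     -0.0001] F [-0.9  0.3 -2.8] M [0.02 0.05 0.03] gap 0.0217
t 13.68 rack xyz(mm) [ -0.16  64.69 150.48] yaw-rack -0.0001 tilt [-0.0001 -0.    ] F [-0.1 -0.6 -1.4] M [0.03 0.   0.04] gap 0.0219
t 13.93 rack xyz(mm) [-1.4000e-01  6.4500e+01  1.5054e+02] yaw-rack -0.0001 tilt [-0. -0.] F [ 0.5  0.2 -3. ] M [-0.02  0.02  0.06] gap 0.0216
```

```bash
W="python3 -c 'from h import *;st()'"; python3 steer.py '[0,-0.0002,0,0,0,0,-0.0002,0,0,0,0,-0.0002,0,0,0]'>/dev/null; eval $W; python3 steer.py '[0,-0.0002,0,0,0,0,-0.0002,0,0,0,0,-0.0002,0,0,0]'>/dev/null; eval $W
```

```text
t 14.18 rack xyz(mm) [-1.4000e-01  6.4290e+01  1.5053e+02] yaw-rack -0.0001 tilt [-0.  0.] F [-0.  -0.1 -2.3] M [ 0.01 -0.   -0.01] gap 0.0220
t 14.43 rack xyz(mm) [-1.2000e-01  6.4180e+01  1.5057e+02] yaw-rack -0.0001 tilt [0.0001 0.0002] F [-0.3 -0.  -1.7] M [0.14 0.06 0.03] gap 0.0221
```

Light contact came at y 64.2, against a predicted 64.2. I'll descend slowly.

```bash
W="python3 -c 'from h import *;st()'"; python3 steer.py '[0,0,0.002,0,0,0,0,0.005,0,0,0,0,0.008,0,0,0,0,0.011,0,0,0,0,0.014,0,0,0,0,0.017,0,0,0,0,0.02,0,0,0,0,0.02,0,0]'>/dev/null; eval $W;  python3 steer.py '[0,0,0.002,0,0,0,0,0.005,0,0,0,0,0.008,0,0,0,0,0.011,0,0,0,0,0.014,0,0,0,0,0.017,0,0,0,0,0.02,0,0,0,0,0.02,0,0]'>/dev/null; eval $W
```

```text
t 15.10 rack xyz(mm) [  0.43  64.12 130.56] yaw-rack -0.0001 tilt [0.0013 0.0001] F [ 1.  -1.  -1.4] M [ 0.08 -0.2   0.05] gap 0.0218
t 15.77 rack xyz(mm) [ -1.    64.1  109.02] yaw-rack -0.0001 tilt [-0.0019 -0.0001] F [ 0.4  0.4 -3.4] M [ 0.29 -0.19  0.01] gap 0.0216
```

```bash
W="python3 -c 'from h import *;st()'"; python3 steer.py '[0,0,0.002,0,0,0,0,0.004,0,0,0,0,0.006,0,0,0,0,0.008,0,0,0,0,0.010,0,0,0,0,0.0125,0,0,0,0,0.0125,0,0]'>/dev/null; eval $W;  python3 steer.py '[0,0,0.001,0,0,0,0,0.001,0,0,0,0,0.001,0,0]'>/dev/null; eval $W; python3 steer.py '[0,0,0.001,0,0,0,0,0.001,0,0,0,0,0.001,0,0]'>/dev/null; eval $W
```

```text
t 16.35 rack xyz(mm) [-0.2  64.08 97.42] yaw-rack -0.0002 tilt [-0.0002  0.    ] F [ 0.5  1.1 -3.9] M [ 0.21 -0.16  0.06] gap 0.0215
t 16.60 rack xyz(mm) [-0.19 64.09 96.79] yaw-rack -0.0001 tilt [-0.0001 -0.    ] F [ 1.3  0.4 -3.1] M [ 0.18 -0.15  0.04] gap 0.0221
t 16.85 rack xyz(mm) [-0.13 64.1  96.04] yaw-rack -0.0001 tilt [ 0. -0.] F [ 0.9 -0.3 -1.9] M [ 0.13 -0.12  0.02] gap 0.0216
```

```bash
W="python3 -c 'from h import *;st()'"; python3 steer.py '[0,0,0.001,0,0,0,0,0.001,0,0,0,0,0.001,0,0]'>/dev/null; eval $W; python3 steer.py '[0,0,0.0005,0,0,0,0,0.0005,0,0,0,0,0.0005,0,0]'>/dev/null; eval $W
```

```text
t 17.10 rack xyz(mm) [-5.000e-02  6.414e+01  9.598e+01] yaw-rack 0.0000 tilt [ 0.0002 -0.    ] F [-2.6 -1.6  5.8] M [-0.22  0.5   0.05] gap 0.0217
t 17.35 rack xyz(mm) [-6.000e-02  6.414e+01  9.596e+01] yaw-rack 0.0001 tilt [ 0.0002 -0.0001] F [-3.2 -1.9  8.1] M [-0.3   0.75  0.08] gap 0.0217
```

Seated flush at y 64.14, so divider 1 is still in place. I'll lift slowly and ease off divider 1 once the slope is clear.

```bash
W="python3 -c 'from h import *;st()'"; python3 steer.py '[0,0,-0.003,0,0,0,0,-0.006,0,0,0,0,-0.01,0,0,0,0,-0.014,0,0,0,0,-0.018,0,0,0,0,-0.022,0,0,0,0,-0.026,0,0,0,0.0005,-0.030,0,0,0,0.001,-0.034,0,0,0,0.0015,-0.038,0,0,0,0.002,-0.043,0,0,0,0.002,-0.048,0,0]'>/dev/null; eval $W; python3 steer.py '[0,0,-0.01,0,0,0,0,-0.03,0,0,0,0,-0.055,0,0,0,0,-0.055,0,0,0,0,-0.055,0,0]'>/dev/null; eval $W
```

```text
t 18.35 rack xyz(mm) [ -0.16  66.13 143.01] yaw-rack -0.0000 tilt [-0.     -0.0001] F [ 0.5  0.3 -2.5] M [ 0.03 -0.01 -0.01] gap 0.0219
t 18.77 rack xyz(mm) [  1.31  66.79 199.66] yaw-rack -0.0001 tilt [0.0046 0.0019] F [-0.1  0.6 -3. ] M [-0.01  0.01 -0.03] gap 0.0216
```

```bash
W="python3 -c 'from h import *;st()'"; python3 steer.py '[0,0.03,0,0,0,0,0.0535,0,0,0,0,0.0535,0,0,0,0,0.0535,0,0,0,0,0.0535,0,0,0]'>/dev/null; eval $W; python3 steer.py '[0,0,0.02,0,0,0,0,0.04,0,0,0,0,0.048,0,0,0,0,0.048,0,0,0,0,0.048,0,0,0,0,0.048,0,0,0,0,0.048,0,0]'>/dev/null; eval $W;  python3 steer.py '[0,-0.001,0,0,0,0,-0.0017,0,0,0,0,-0.0017,0,0,0,0,-0.0017,0,0,0]'>/dev/null; eval $W
```

```text
t 19.18 rack xyz(mm) [ -1.09 118.7  195.79] yaw-rack 0.0003 tilt [-0.0027 -0.0022] F [-0.4  0.6 -2.1] M [-0.05 -0.04  0.03] gap 0.0217
t 19.77 rack xyz(mm) [  0.84 119.87 151.  ] yaw-rack -0.0004 tilt [0.0023 0.0011] F [ 0.9 -0.2 -2.5] M [-0.02  0.05 -0.  ] gap 0.0222
t 20.10 rack xyz(mm) [1.0000e-02 1.1797e+02 1.4987e+02] yaw-rack -0.0001 tilt [0.0005 0.0003] F [ 0.8 -0.7 -2.9] M [-0.03 -0.07 -0.01] gap 0.0221
```

```bash
W="python3 -c 'from h import *;st()'"; python3 steer.py '[0,-0.0002,0,0,0,0,-0.0002,0,0,0,0,-0.0002,0,0,0]'>/dev/null; eval $W; python3 steer.py '[0,-0.0002,0,0,0,0,-0.0002,0,0,0,0,-0.0002,0,0,0]'>/dev/null; eval $W; python3 steer.py '[0,-0.0002,0,0,0,0,-0.0002,0,0,0,0,-0.0002,0,0,0]'>/dev/null; eval $W
```

```text
t 20.35 rack xyz(mm) [ -0.16 117.72 149.52] yaw-rack -0.0001 tilt [-0.0001 -0.    ] F [-0.2  0.4 -2. ] M [0.07 0.01 0.02] gap 0.0219
t 20.60 rack xyz(mm) [-1.3000e-01  1.1752e+02  1.4953e+02] yaw-rack -0.0000 tilt [ 0. -0.] F [ 0.3 -0.8 -3.4] M [ 0.02 -0.01 -0.01] gap 0.0218
t 20.85 rack xyz(mm) [-1.4000e-01  1.1729e+02  1.4954e+02] yaw-rack -0.0001 tilt [-0.0001 -0.    ] F [ 0.   0.7 -1.7] M [-0.01  0.01 -0.06] gap 0.0213
```

```bash
W="python3 -c 'from h import *;st()'"; python3 steer.py '[0,-0.00015,0,0,0,0,-0.00015,0,0,0,0,-0.00015,0,0,0]'>/dev/null; eval $W; python3 steer.py '[0,0,0.002,0,0,0,0,0.005,0,0,0,0,0.008,0,0,0,0,0.011,0,0,0,0,0.014,0,0,0,0,0.017,0,0,0,0,0.02,0,0,0,0,0.02,0,0]'>/dev/null; eval $W
```

```text
t 21.10 rack xyz(mm) [-1.4000e-01  1.1717e+02  1.4955e+02] yaw-rack -0.0001 tilt [0. 0.] F [ 0.5 -0.8 -1.9] M [ 0.05  0.   -0.01] gap 0.0221
t 21.77 rack xyz(mm) [  0.37 117.09 129.44] yaw-rack -0.0001 tilt [0.001 0.   ] F [ 1.4 -1.2 -0.2] M [-0.07 -0.26  0.05] gap 0.0219
```

```bash
W="python3 -c 'from h import *;st()'"; python3 steer.py '[0,0,0.002,0,0,0,0,0.005,0,0,0,0,0.008,0,0,0,0,0.011,0,0,0,0,0.014,0,0,0,0,0.017,0,0,0,0,0.02,0,0,0,0,0.02,0,0]'>/dev/null; eval $W; python3 steer.py '[0,0,0.002,0,0,0,0,0.004,0,0,0,0,0.006,0,0,0,0,0.008,0,0,0,0,0.010,0,0,0,0,0.0115,0,0,0,0,0.0115,0,0]'>/dev/null; eval $W;  python3 steer.py '[0,0,0.001,0,0,0,0,0.001,0,0,0,0,0.001,0,0]'>/dev/null; eval $W; python3 steer.py '[0,0,0.001,0,0,0,0,0.001,0,0,0,0,0.001,0,0]'>/dev/null; eval $W
```

```text
t 22.43 rack xyz(mm) [ -0.95 117.1  107.96] yaw-rack -0.0001 tilt [-0.0018 -0.0002] F [ 0.9 -0.4 -3.5] M [ 0.11 -0.15 -0.03] gap 0.0223
t 23.02 rack xyz(mm) [ -0.24 117.13  97.51] yaw-rack -0.0001 tilt [-0.0002 -0.0001] F [ 0.1 -0.7 -3. ] M [ 0.03 -0.14 -0.01] gap 0.0220
t 23.27 rack xyz(mm) [ -0.18 117.12  96.85] yaw-rack -0.0001 tilt [-0.0001 -0.0001] F [ 0.4 -0.4 -2.2] M [ 0.03 -0.08  0.03] gap 0.0217
t 23.52 rack xyz(mm) [ -0.15 117.09  95.99] yaw-rack -0.0001 tilt [-0.     -0.0002] F [-0.1 -1.4 -1.3] M [-0.06  0.01  0.06] gap 0.0218
```

Just touching the base. I'll press once more, then lift as before.

```bash
W="python3 -c 'from h import *;st()'"; python3 steer.py '[0,0,0.001,0,0,0,0,0.001,0,0,0,0,0.001,0,0]'>/dev/null; eval $W; python3 steer.py '[0,0,-0.003,0,0,0,0,-0.006,0,0,0,0,-0.01,0,0,0,0,-0.014,0,0,0,0,-0.018,0,0,0,0,-0.022,0,0,0,0,-0.026,0,0,0,0.0005,-0.030,0,0,0,0.001,-0.034,0,0,0,0.0015,-0.038,0,0,0,0.002,-0.043,0,0,0,0.002,-0.048,0,0]'>/dev/null; eval $W; python3 steer.py '[0,0,-0.01,0,0,0,0,-0.03,0,0,0,0,-0.055,0,0,0,0,-0.055,0,0,0,0,-0.055,0,0,0,0,-0.055,0,0,0,0,-0.055,0,0]'>/dev/null; eval $W
python3 - <<'E'
from h import *
import pickle
im=ctrl.get_image("scene");cv2.imwrite("pics/s3.png",im[:,:,::-1])
s=ctrl.get_state();print(s["eef_pos"],s["ee_rot"])
E
```

```text
t 23.77 rack xyz(mm) [-5.0000e-02  1.1716e+02  9.5960e+01] yaw-rack 0.0000 tilt [ 0.0002 -0.0001] F [-2.9 -2.   5.6] M [-0.47  0.43  0.  ] gap 0.0219
t 24.77 rack xyz(mm) [ -0.17 119.29 143.51] yaw-rack 0.0000 tilt [-0.      0.0001] F [ 0.3 -0.  -2.6] M [ 0.05 -0.05  0.02] gap 0.0218
t 25.35 rack xyz(mm) [ -1.26 118.5  196.15] yaw-rack -0.0001 tilt [-0.003  -0.0016] F [ 0.5  0.3 -3.8] M [ 0.03  0.05 -0.  ] gap 0.0220
[0.4654934  0.34846295 0.1960146 ] [-4.36842642e-02 -3.13807796e+00  2.82538320e-03]
```

All three gaps are set. Now the block goes back over the stand.

```bash
cat > p.py <<'E'
from h import *
s=ctrl.get_state();R=cv2.Rodrigues(s["ee_rot"])[0]
print("to park, tool axes mm",(1e3*R.T@(np.array([.4558,.0728,.0919])-s["eef_pos"])).round(2),"turn",round(-(.1465-np.arctan2(-R[0,1],R[1,1])),4),"F",s["wrist_force"].round(1),"M",s["moment"].round(2),"t",s["time_s"])
E
python3 steer.py '[0.0033,-0.2763,-0.005,-0.174,0,0.0033,-0.2763,-0.005,-0.174,0,0.0033,-0.2763,-0.005,-0.174,0,0.0033,-0.2763,-0.005,-0.174,0,0.0033,-0.2763,-0.005,-0.174,0,0.0033,-0.2763,-0.005,-0.174,0,0.0033,-0.2763,-0.005,-0.174,0,0.0033,-0.2763,-0.005,-0.174,0,0.0033,-0.2763,-0.005,-0.174,0,0.0033,-0.2763,-0.005,-0.174,0,0.0033,-0.2763,-0.005,-0.174,0,0.0033,-0.2763,-0.005,-0.174,0]'; python3 steer.py '[0,0,0,0,0,0,0,0,0,0,0,0,0,0,0]'>/dev/null; python3 p.py
```

```text
time_s: 26.4
eef_pos: [0.4555, 0.0742, 0.2027]
ee_rot: [0.233, -3.132, -0.001]
wrist_force: [0.1, -0.5, -3.1]
finger_gap: 0.0218
finger_force: 30.0
to park, tool axes mm [-3.000e-02 -8.400e-01  1.111e+02] turn 0.0009 F [ 1.5 -0.1 -2.8] M [ 0.02  0.01 -0.03] t 26.65
```

```bash
python3 steer.py '[0,-0.0008,0.02,0,0,0,-0.0008,0.04,0,0,0,-0.0008,0.06,0,0,0,-0.0008,0.06,0,0,0,-0.0008,0.06,0,0,0,-0.0008,0.06,0,0]'>/dev/null; python3 p.py; python3 steer.py '[0,0,0.008,0,0,0,0,0.016,0,0,0,0,0.024,0,0,0,0,0.032,0,0,0,0,0.04,0,0,0,0,0.045,0,0,0,0,0.045,0,0,0,0,0.045,0,0]'>/dev/null; python3 p.py
```

```text
to park, tool axes mm [ 0.85  0.6  52.19] turn -0.0001 F [ 0.5 -0.3 -3. ] M [ 0.07 -0.03 -0.02] t 27.15
to park, tool axes mm [-0.47  0.51  5.6 ] turn -0.0003 F [ 0.8  0.2 -2.4] M [ 0.03 -0.02 -0.05] t 27.8167
```

```bash
python3 steer.py '[0,0.0003,0.002,0,0,0,0.0003,0.004,0,0,0,0.0003,0.005,0,0,0,0.0003,0.005,0,0]'>/dev/null; python3 p.py; python3 steer.py '[0,0,0.001,0,0,0,0,0.001,0,0,0,0,0.001,0,0]'>/dev/null; python3 p.py
```

```text
to park, tool axes mm [-0.11  0.26  1.09] turn -0.0003 F [-0.1  0.3 -2.9] M [ 0.04  0.   -0.  ] t 28.15
to park, tool axes mm [-0.05  0.28  0.2 ] turn -0.0003 F [ 1.2  0.4 -1.9] M [0.03 0.01 0.01] t 28.4
```

Seated to within 0.2 mm. I'll touch down and release to 60 mm (as on the approach), then retreat upward.

```bash
python3 steer.py '[0,0,0.0004,0,0,0,0,0.0004,0,0,0,0,0.0004,0,0]'>/dev/null; python3 p.py; python3 steer.py '[0,0,0,0,0.06,0,0,0,0,0.06,0,0,0,0,0.06,0,0,0,0,0.06,0,0,0,0,0.06,0,0,0,0,0.06,0,0,0,0,0.06]'; python3 steer.py '[0,0,-0.01,0,0.06,0,0,-0.04,0,0.06,0,0,-0.08,0,0.06,0,0,-0.12,0,0.06,0,0,-0.16,0,0.06,0,0,-0.16,0,0.06,0,0,-0.16,0,0.06]'; python3 steer.py '[0,0.04,0,0.06,0.06,0,0.08,0,0.12,0.06,0,0.12,0,0.145,0.06,0,0.125,0,0.145,0.06,0,0.125,0,0.145,0.06,0,0.125,0,0.145,0.06,0,0.125,0,0.145,0.06]'
python3 - <<'E'
from h import *
import pickle
im=ctrl.get_image("wrist");pickle.dump(ctrl.camera_model("wrist"),open("w4.pkl","wb"));cv2.imwrite("pics/w4.png",im[:,:,::-1])
cv2.imwrite("pics/w4b.png",cv2.resize(im[70:290,100:440,::-1],(800,518),interpolation=cv2.INTER_CUBIC))
E
```

```text
to park, tool axes mm [0.07 0.29 0.02] turn -0.0003 F [-1.  -0.7 -0.4] M [ 0.04  0.17 -0.01] t 28.65
time_s: 29.23
eef_pos: [0.4558, 0.0725, 0.0917]
ee_rot: [-0.229, 3.133, -0.0]
wrist_force: [-0.5, 0.2, -0.4]
finger_gap: 0.0593
finger_force: 0.0
time_s: 29.82
eef_pos: [0.458, 0.0725, 0.2558]
ee_rot: [-0.229, 3.125, -0.001]
wrist_force: [-0.3, -0.4, -0.4]
finger_gap: 0.0601
finger_force: 0.0
time_s: 30.4
eef_pos: [0.4373, 0.195, 0.2507]
ee_rot: [0.0, -3.14, 0.002]
wrist_force: [0.5, 0.6, -0.1]
finger_gap: 0.0601
finger_force: 0.0
```

View pics/w4b.png

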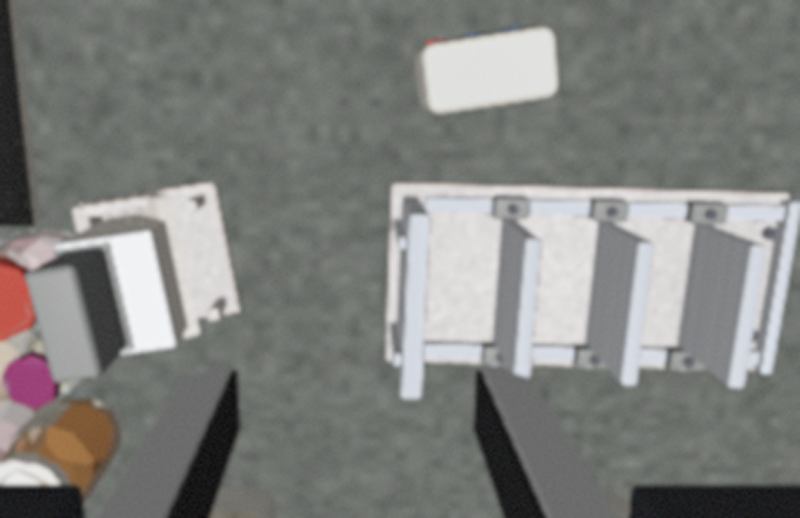

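The picture shows the block upright in its stand at about (110,300). The divider tops are evenly pitched, with left edges at x≈527, 637 and 747. The timer at (490,70) is undisturbed, and the gripper is clear of everything.

```bash
python3 steer.py '[0,0,0,0,0.06,0,0,0,0,0.06,0,0,0,0,0.06,0,0,0,0,0.06]'; python3 -c "
from plant import ctrl
print(ctrl.hand_in())"
```

```text
time_s: 30.78
eef_pos: [0.4378, 0.1956, 0.2517]
ee_rot: [-0.0, 3.141, -0.0]
wrist_force: [0.3, 0.4, 0.3]
finger_gap: 0.0597
finger_force: 0.0
the job is handed in; nothing more can be done
None
```

I set the three dividers in order from the end plate, put the spacer back upright in its stand, and handed the job in at about 31 s. By the arm's readings the steps came to one block width plus one plate within about 0.1 mm, and the last picture shows the dividers evenly spaced and the timer undisturbed; I did not check the two bottles again, and no verdict came back.

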